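Set the casting flasks over their wax trees

TASK

Get the wax trees ready for investing: lower the small, the medium and the large steel casting flask, one after another, over the wax tree of its own size, so that each flask stands upright and flat on the floor of its rubber base, inside the raised rim. Set the flasks down gently rather than dropping them, do not knock the wax, and leave the squat flask, which suits none of them, where it stands.

Things in the scene. Friction and masses are not known exactly. Their poses are not given: they have to be found in the camera images.
- flask_small: the small casting flask: loose plain steel tube with small dark dots round its side, open at both ends, standing upright; 38 mm outside diameter, 50 mm tall, wall 2.5 mm. Origin: centre of its underside; z up along the tube.
- flask_medium: the medium casting flask: loose plain steel tube with small dark dots round its side, open at both ends, standing upright; 51 mm outside diameter, 70 mm tall, wall 2.5 mm. Origin: centre of its underside; z up along the tube.
- flask_large: the large casting flask: loose plain steel tube with small dark dots round its side, open at both ends, standing upright; 64 mm outside diameter, 90 mm tall, wall 2.5 mm. Origin: centre of its underside; z up along the tube.
- flask_squat: the squat flask: loose steel tube like the others but wider than tall, 58 mm outside diameter, 36 mm tall, wall 2.5 mm; too wide for the small base and too short for the other two waxes. Stays where it is. Origin: centre of its underside.
- base_small: the small sprue base: fixed round black rubber dish carrying the small wax; flat floor 6 mm above the table inside a raised rim, 54 mm inside diameter, 64 mm outside, rim top 11 mm above the table. Origin: centre of its underside, on the table; z up.
- wax_small: the small wax tree: yellow wax sprig standing upright on the middle of the small base, fixed to it; 36 mm tall above the dish floor (top 42 mm above the table), within a circle of 14 mm diameter. Origin: centre of its foot, on the dish floor; z up.
- base_medium: the medium sprue base: fixed round black rubber dish carrying the medium wax; flat floor 6 mm above the table inside a raised rim, 67 mm inside diameter, 77 mm outside, rim top 11 mm above the table. Origin: centre of its underside, on the table; z up.
- wax_medium: the medium wax tree: yellow wax sprig standing upright on the middle of the medium base, fixed to it; 54 mm tall above the dish floor (top 60 mm above the table), within a circle of 24 mm diameter. Origin: centre of its foot, on the dish floor; z up.
- base_large: the large sprue base: fixed round black rubber dish carrying the large wax; flat floor 6 mm above the table inside a raised rim, 80 mm inside diameter, 90 mm outside, rim top 11 mm above the table. Origin: centre of its underside, on the table; z up.
- wax_large: the large wax tree: yellow wax sprig standing upright on the middle of the large base, fixed to it; 72 mm tall above the dish floor (top 78 mm above the table), within a circle of 34 mm diameter. Origin: centre of its foot, on the dish floor; z up.

How it is judged:
By the outcome, as a careful person would: the job done as asked, in the order asked, and still so for the second after the job is handed in, with the robot touching nothing.
It also fails if it takes over 96 s, if anything falls off the work surface, if the arm or the gripper's body presses on something with over 40 N, if the wrist force passes 120 N, or if a joint passes its speed limit or range.

ROBOT

A 7-joint arm with a two-finger parallel gripper is mounted at the origin on the work surface. World frame = base frame: x ahead of the robot, y to its left, z up, the work surface at z = 0. Lengths are in m, angles in degrees, forces in N, time in s.
With the tool pointing down it reaches from about 0.425 to 0.875 m from the base axis. Payload 4.7 kg.
Tool frame: the origin (TCP) lies between the finger pads; the fingertips stand env.tip_reach ahead of it and the grasp point (between the pads) lies 2 mm behind it (env.tip_reach is the distance from the TCP to the fingertips, in m); z points along the fingers, y is the line along which they close (so a half turn about z gives the same grasp; the last joint's range is limited). The gripper opens to 87 mm and grips with 3 to 60 N. Pads are 19 mm wide; open, the fingers measure 117 mm over their backs; the gripper's body (75 mm by 190 mm) begins 51 mm behind the grasp point.
Start: joints at [-70.411, 18.392, -4.016, 83.108, 1.295, 78.541, -3.26], TCP at [0.209, 0.615, 0.24] pointing down, gripper open.
Joint ranges: [-163.93, 163.93], [-17.29, 119.83], [-79.2, 71.16], [3.27, 140.29], [-89.18, 269.18], [5.43, 117.66], [-154.24, 154.24]. Speed limits (degrees/s): [147.25, 147.25, 180, 180, 180, 180, 180].

INTERFACE

Orientations are given as [roll, pitch, yaw] about the fixed x, y, z axes, in that order (R = Rz(yaw) Ry(pitch) Rx(roll)).
In Python, from cell import env, optics, workorder, get_obs gives the robot as it stands (env), with the cameras (optics), the readings as plain functions and the job (workorder).
- The arm moves only by the tool steer_hand, called after "Emit:" by a JSON object that holds its "op" and its "data". Schema: {"type":"object","properties":{"deltas":{"type":"array","items":{"type":"array","items":{"type":"number"},"minItems":5,"maxItems":5},"minItems":1,"maxItems":8},"force":{"type":"number"},"only":{"type":"string"},"quiet":{"type":"boolean"},"lines":{"type":"string"}},"required":["deltas"],"additionalProperties":false}. deltas is a list of rows, 1 to 8 of them, each of 5 numbers: dx, dy, dz in units of 100 mm, then a turn about the tool's z in units of 2 degrees, then the finger opening in m; each row is the pose to reach, as a shift and turn from the pose commanded when the call began, along the tool's axes at that moment; what a row does not reach only later rows make up. A row lasts 1/12 s, in which the tool goes at most 0.0417 m and 7.16 degrees, less where a joint would pass 70% of its speed; a pose out of reach is approached as far as the arm can. The fingers move at their own pace and stop on an object; force is the grip in N (left out, the last holds). Time passes only in rows, so rows that do not move let the fingers close. The tool returns the time, the measured TCP pose, the force, the opening and the grip force at its end. only (a regular expression) keeps the lines of the reply that match it, lines (a string "A,B") keeps lines A to B, and quiet returns only ok. Input that does not fit is refused with a message, and nothing moves.
- get_obs(): the state, without advancing time (a new reading comes with each control period).
- optics.read_camera(name): name is "scene" or "top"; returns a dict with "color" (400x640x3 uint8, blue, green, red), "fx", "fy", "cx", "cy" (pixels), "world_from_camera" (4x4, takes a point from camera to world coordinates). Camera axes: x right, y down, z forward; pixel columns grow to the right and rows downward; lengths in m; the calibration is good to about 2 mm. A picture is of the moment at which its call begins. There is no depth.
- workorder.sign_off(): hands the job in; it is judged then, once.
The state is a dict: "time_s": time; "qpos": joint angles; "joint_velocities": joint speeds; "effort": joint torques, N m; "tool_pos": TCP position; "tool_rot": TCP orientation; "force": force on the tool from outside, world axes, zero at the start; "wrist_torque": the same for the moment, N m; "grip_width": finger opening in m; "grasp_force": force on a finger pad.
Only numpy, scipy, OpenCV 4.12 (cv2) and the standard library are available. Lean on these libraries where they do the work, as an engineer would, in place of code of your own. Each camera call takes 0.05 s, during which the arm holds its last target. There are 200 camera calls.

## Working session

There is one attempt and no reset: what is moved stays moved. The work goes in short steps, Python scripts to look and compute and a tool call to move; the robot and the scene stay as the last step left them, time stands still between calls to the robot, and variables do not carry over. Pictures are saved under pics/ and viewed, at most 14 in all, crops included, and the job is handed in when it is done.

```bash
ls; mkdir -p pics; python3 - <<'E'
from cell import env, optics, workorder, get_obs
import cv2
print(env.tip_reach); o=get_obs(); print(o['tool_pos'],o['tool_rot'],o['time_s'],o['grip_width'])
for n in ("top","scene"):
    c=optics.read_camera(n); cv2.imwrite(f"pics/{n}0.png",c["color"]); print(n,c["fx"],c["fy"],c["cx"],c["cy"]); print(c["world_from_camera"])
E
```

```text
cell.py
pics
0.017
[0.20914487 0.61490768 0.23845828] [-1.79891722e+02  5.54623392e-03  1.61222193e+02] 0.0 0.0871892122289429
top 474.23656812320746 474.23656812320746 315.5790697205361 197.27219868083216
[[-1.74539443e-02 -9.71677390e-01  2.35665885e-01  2.71652053e-01]
 [-9.99836755e-01  1.80632657e-02  4.26756081e-04  2.14345771e-02]
 [-4.67156474e-03 -2.35619965e-01 -9.71834044e-01  1.22435935e+00]
 [ 0.00000000e+00  0.00000000e+00  0.00000000e+00  1.00000000e+00]]
scene 386.48263997227286 386.48263997227286 319.72322047748656 204.25475563430606
[[ 0.51874446  0.63288941 -0.57476532  1.04756789]
 [ 0.85481747 -0.37309171  0.36067945 -0.31847092]
 [ 0.01383003 -0.67841991 -0.73454419  0.70191951]
 [ 0.          0.          0.          1.        ]]
```

View pics/top0.png

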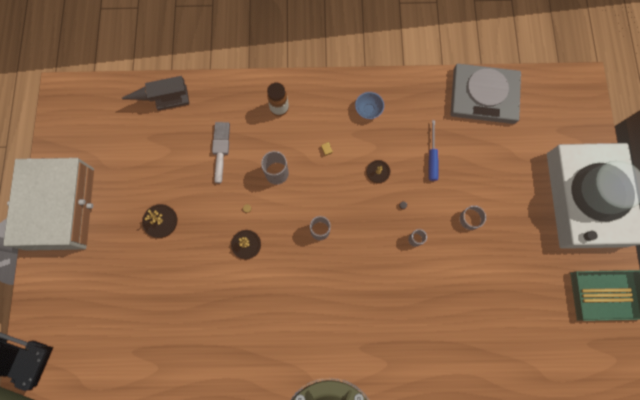

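View pics/scene0.png

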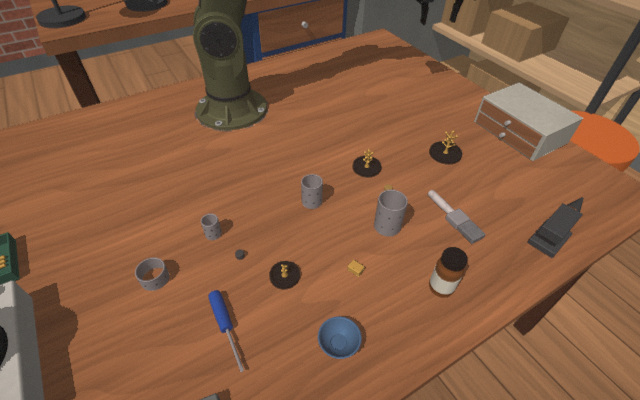

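The top view shows the bases at about (160,221) large, (246,244) medium and (378,171) small. The flasks are at (275,165) large, (320,228) medium, (419,237) small and (473,217) squat. I'll fit silhouettes in both cameras.

```bash
cat > loc.py <<'E'
import numpy as np, cv2
from scipy.optimize import minimize
S=4
SPEC=dict(base_small=(.064,.011),base_medium=(.077,.011),base_large=(.090,.011),flask_small=(.038,.05),flask_medium=(.051,.07),flask_large=(.064,.09),flask_squat=(.058,.036))
def proj(c,P):
    T=np.linalg.inv(c["world_from_camera"]); p=P@T[:3,:3].T+T[:3,3]
    return np.c_[c["fx"]*p[:,0]/p[:,2]+c["cx"],c["fy"]*p[:,1]/p[:,2]+c["cy"]]
def back(c,uv,z):
    W=c["world_from_camera"]; d=W[:3,:3]@[(uv[0]-c["cx"])/c["fx"],(uv[1]-c["cy"])/c["fy"],1]
    return (W[:3,3]+d*(z-W[2,3])/d[2])[:2]
def hull(c,xy,name,z0=0):
    D,h=SPEC[name]; a=np.linspace(0,2*np.pi,60)
    r=np.c_[xy[0]+D/2*np.cos(a),xy[1]+D/2*np.sin(a)]
    return cv2.convexHull(proj(c,np.r_[np.c_[r,0*a+z0],np.c_[r,0*a+z0+h]]).astype(np.float32))
def locate(c,name,seed,z0=0,R=30):
    u0,v0=int(seed[0])-R,int(seed[1])-R
    im=cv2.resize(c["color"][v0:v0+2*R,u0:u0+2*R],None,fx=S,fy=S,interpolation=cv2.INTER_CUBIC)
    hsv=cv2.cvtColor(im,cv2.COLOR_BGR2HSV)
    m=(hsv[...,2]<55) if "base" in name else (hsv[...,1]<85)
    m=cv2.morphologyEx(m.astype(np.uint8),cv2.MORPH_OPEN,np.ones((5,5),np.uint8))
    cs=cv2.findContours(m,cv2.RETR_EXTERNAL,cv2.CHAIN_APPROX_NONE)[0]
    k=max(cs,key=cv2.contourArea); M=np.zeros_like(m); cv2.fillConvexPoly(M,cv2.convexHull(k),1)
    def cost(xy):
        q=(hull(c,xy,name,z0)-[u0,v0]+.5)*S-.5
        H=np.zeros_like(M); cv2.fillConvexPoly(H,np.round(q*16).astype(np.int32),1,shift=4)
        return 1-(H&M).sum()/max(1,(H|M).sum())
    x0=back(c,seed,z0+SPEC[name][1]/2)
    r=minimize(cost,x0,method="Nelder-Mead",options=dict(initial_simplex=[x0,x0+[.01,0],x0+[0,.01]],xatol=1e-4))
    return r.x,1-r.fun
E
python3 - <<'E'
from cell import env, optics, workorder, get_obs
from loc import *
seeds=dict(top=dict(base_small=(378,171),base_medium=(246,244),base_large=(160,221),flask_small=(419,237),flask_medium=(320,228),flask_large=(275,166),flask_squat=(473,217)),
scene=dict(base_small=(285,274),base_medium=(367,166),base_large=(446,152),flask_small=(211,227),flask_medium=(312,191),flask_large=(390,213),flask_squat=(152,274)))
for n,s in seeds.items():
    c=optics.read_camera(n); im=cv2.resize(c["color"],None,fx=2,fy=2)
    for k,v in s.items():
        p,q=locate(c,k,v); print(n,k,p.round(4),round(float(np.hypot(*p)),3),round(q,3))
        cv2.polylines(im,[np.round(hull(c,p,k)*2+.5).astype(np.int32)],True,(0,255,0),1)
    cv2.imwrite(f"pics/fit_{n}.png", im[250:550,230:1010] if n=="top" else im[260:620,230:960])
E
```

```text
Traceback (most recent call last):
  File "loc.py", line 22, in locate
    k=max(cs,key=cv2.contourArea); M=np.zeros_like(m); cv2.fillConvexPoly(M,cv2.convexHull(k),1)
ValueError: max() iterable argument is empty
```

```bash
python3 - <<'E'
import cv2
t=cv2.imread("pics/top0.png"); s=cv2.imread("pics/scene0.png")
for n,im,pts in(("top",t,[(378,160),(378,178),(378,190),(320,235),(311,232),(419,244),(300,260)]),("scene",s,[(285,282),(312,200),(390,220),(211,230),(330,240)])):
    h=cv2.cvtColor(im,cv2.COLOR_BGR2HSV)
    for p in pts: print(n,p,im[p[1],p[0]],h[p[1],p[0]])
E
```

```text
top (378, 160) [46 64 95] [ 11 132  95]
top (378, 178) [38 48 66] [ 11 108  66]
top (378, 190) [ 75 112 163] [ 13 138 163]
top (320, 235) [ 88 100 120] [ 11  68 120]
top (311, 232) [ 76  84 100] [ 10  61 100]
top (419, 244) [ 85  93 111] [  9  60 111]
top (300, 260) [ 69 105 154] [ 13 141 154]
scene (285, 282) [41 44 54] [ 7 61 54]
scene (312, 200) [106 109 119] [  7  28 119]
scene (390, 220) [113 115 122] [  7  19 122]
scene (211, 230) [66 67 75] [ 3 31 75]
scene (330, 240) [ 70 102 157] [ 11 141 157]
```

```bash
sed -i 's/<55/<100/; s/<85/<100/' loc.py; cat > fit.py <<'E'
from cell import env, optics, workorder, get_obs
from loc import *
seeds=dict(top=dict(base_small=(378,171),base_medium=(246,244),base_large=(160,221),flask_small=(419,237),flask_medium=(320,228),flask_large=(275,166),flask_squat=(473,217)),
scene=dict(base_small=(285,274),base_medium=(367,166),base_large=(446,152),flask_small=(211,227),flask_medium=(312,191),flask_large=(390,213),flask_squat=(152,274)))
for n,s in seeds.items():
    c=optics.read_camera(n); im=cv2.resize(c["color"],None,fx=2,fy=2)
    for k,v in s.items():
        p,q=locate(c,k,v); print(n,k,p.round(4),round(float(np.hypot(*p)),3),round(q,3))
        cv2.polylines(im,[np.round(hull(c,p,k)*2+.5).astype(np.int32)],True,(0,255,0),1)
    cv2.imwrite(f"pics/fit_{n}.png", im[250:550,230:1010] if n=="top" else im[260:620,230:960])
E
python3 fit.py
```

```text
top base_small [ 0.6355 -0.1446] 0.652 0.94
top base_medium [0.4461 0.2059] 0.491 0.961
top base_large [0.5114 0.433 ] 0.67 0.965
top flask_small [ 0.4523 -0.2358] 0.51 0.959
top flask_medium [0.4803 0.0129] 0.481 0.97
top flask_large [0.6393 0.1261] 0.652 0.978
top flask_squat [ 0.5035 -0.3831] 0.633 0.969
scene base_small [ 0.6361 -0.1435] 0.652 0.961
scene base_medium [0.4467 0.2059] 0.492 0.952
scene base_large [0.5107 0.4333] 0.67 0.951
scene flask_small [ 0.4517 -0.2326] 0.508 0.982
scene flask_medium [0.4786 0.0141] 0.479 0.988
scene flask_large [0.637  0.1275] 0.65 0.986
scene flask_squat [ 0.5029 -0.3797] 0.63 0.986
```

View pics/fit_top.png

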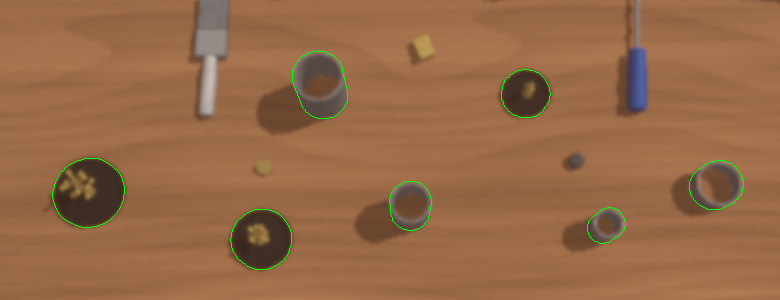

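View pics/fit_scene.png

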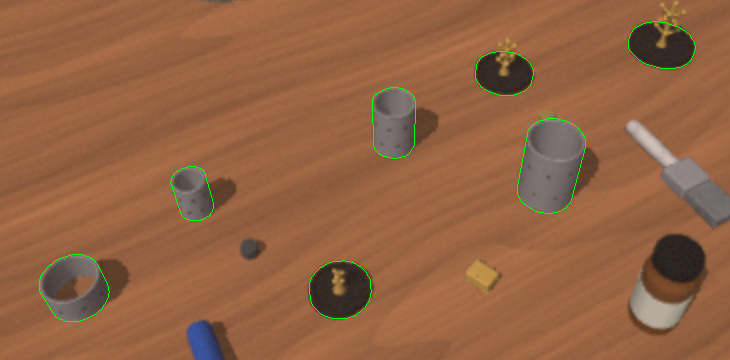

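All fits agree with the known sizes, and the two cameras agree within 3 mm. Bases (x, y in m):
- small (.636,-.144)
- medium (.446,.206)
- large (.511,.433)

Flasks:
- small (.452,-.234)
- medium (.4795,.0135)
- large (.638,.127)

I'll use yaw 90 throughout, so tool x is world y and tool y is world x.

The manual's scale: shifts go in units of 100 mm and turns go in units of 2 degrees. Converting my numbers, -0.393 m is -3.93, -0.252 m is -2.52, 71.2 degrees is 35.6.

```bash
cat > go.py <<'E'
import sys,numpy as np
from scipy.spatial.transform import Rotation as R
from cell import env, optics, workorder, get_obs
o=get_obs(); t=np.array([float(a) for a in sys.argv[1:4]]); Y=float(sys.argv[4]) if len(sys.argv)>4 else 90
r=R.from_euler("xyz",o["tool_rot"],degrees=True)
print("shift",r.inv().apply(t-o["tool_pos"]).round(4),"turn",round(o["tool_rot"][2]-Y,2),"rpy",np.round(o["tool_rot"],2),"t",o["time_s"])
E
```

Emit:
{"op": "steer_hand", "data": {"deltas": [[-3.93, -2.52, 0, 35.6, 0.087], [-3.93, -2.52, 0, 35.6, 0.087], [-3.93, -2.52, 0, 35.6, 0.087], [-3.93, -2.52, 0, 35.6, 0.087], [-3.93, -2.52, 0, 35.6, 0.087], [-3.93, -2.52, 0, 35.6, 0.087], [-3.93, -2.52, 0, 35.6, 0.087], [-3.93, -2.52, 0, 35.6, 0.087]], "force": 25}}

```text
time_s: 0.92
tool_pos: [0.4179, 0.3529, 0.2398]
tool_rot: [180.0, -0.0, 103.6]
force: [0.5, 1.0, 0.4]
grip_width: 0.087
grasp_force: 0.0
```

```bash
python3 go.py .47 .1 .2
```

```text
shift [-0.258  -0.0088  0.0396] turn 13.58 rpy [ 1.7998e+02 -3.0000e-02  1.0358e+02] t 0.9167
```

To row units: -0.26 m is -2.6, 0.02 m is 0.2, 13.6 degrees is 6.8.

Emit:
{"op": "steer_hand", "data": {"deltas": [[-2.6, -0.1, 0.2, 6.8, 0.087], [-2.6, -0.1, 0.2, 6.8, 0.087], [-2.6, -0.1, 0.2, 6.8, 0.087], [-2.6, -0.1, 0.2, 6.8, 0.087], [-2.6, -0.1, 0.2, 6.8, 0.087], [-2.6, -0.1, 0.2, 6.8, 0.087], [-2.6, -0.1, 0.2, 6.8, 0.087], [-2.6, -0.1, 0.2, 6.8, 0.087]]}}

```text
time_s: 1.58
tool_pos: [0.4705, 0.0954, 0.2196]
tool_rot: [180.0, 0.0, 89.9]
force: [0.1, 1.0, -0.3]
grip_width: 0.0871
grasp_force: 0.0
```

```bash
python3 go.py .452 -.234 .2
```

```text
shift [-0.3295 -0.0178  0.0197] turn -0.13 rpy [1.7998e+02 2.0000e-02 8.9870e+01] t 1.5833
```

To row units: -0.33 m is -3.3, 0.05 m is 0.5, -0.1 degrees is -0.05.

Emit:
{"op": "steer_hand", "data": {"deltas": [[-3.3, -0.18, 0.5, -0.05, 0.087], [-3.3, -0.18, 0.5, -0.05, 0.087], [-3.3, -0.18, 0.5, -0.05, 0.087], [-3.3, -0.18, 0.5, -0.05, 0.087], [-3.3, -0.18, 0.5, -0.05, 0.087], [-3.3, -0.18, 0.5, -0.05, 0.087], [-3.3, -0.18, 0.5, -0.05, 0.087], [-3.3, -0.18, 0.5, -0.05, 0.087]]}}

```text
time_s: 2.25
tool_pos: [0.4546, -0.2293, 0.1698]
tool_rot: [179.9, -0.1, 90.6]
force: [1.3, 0.0, -0.2]
grip_width: 0.0874
grasp_force: 0.0
```

Emit:
{"op": "steer_hand", "data": {"deltas": [[0, 0, 0, 0, 0.087], [0, 0, 0, 0, 0.087]]}}

```text
time_s: 2.42
tool_pos: [0.4536, -0.2304, 0.1694]
tool_rot: [-179.9, 0.0, 90.2]
force: [-0.0, 0.3, -0.8]
grip_width: 0.0871
grasp_force: 0.0
```

```bash
python3 go.py .452 -.234 .033
```

```text
shift [-0.0035 -0.0015  0.1364] turn 0.21 rpy [-1.7995e+02  4.0000e-02  9.0210e+01] t 2.4167
```

Emit:
{"op": "steer_hand", "data": {"deltas": [[-0.035, -0.015, 0.3, 0.1, 0.087], [-0.035, -0.015, 0.6, 0.1, 0.087], [-0.035, -0.015, 0.9, 0.1, 0.087], [-0.035, -0.015, 1.15, 0.1, 0.087], [-0.035, -0.015, 1.3, 0.1, 0.087], [-0.035, -0.015, 1.365, 0.1, 0.087], [-0.035, -0.015, 1.365, 0.1, 0.087], [-0.035, -0.015, 1.365, 0.1, 0.06]]}}

```text
time_s: 3.08
tool_pos: [0.4534, -0.2315, 0.0336]
tool_rot: [180.0, -0.0, 90.3]
force: [0.2, 0.5, 1.4]
grip_width: 0.0848
grasp_force: 0.0
```

Emit:
{"op": "steer_hand", "data": {"deltas": [[0, 0, 0, 0, 0.045], [0, 0, 0, 0, 0.04], [0, 0, 0, 0, 0.036], [0, 0, 0, 0, 0.036], [0, 0, 0, 0, 0.032], [0, 0, 0, 0, 0.03], [0, 0, 0, 0, 0.03], [0, 0, 0, 0, 0.03]], "force": 20}}

```text
time_s: 3.75
tool_pos: [0.452, -0.2328, 0.0332]
tool_rot: [-180.0, -0.0, 90.2]
force: [-1.2, -0.4, 1.9]
grip_width: 0.0372
grasp_force: 20.0
```

```bash
python3 go.py .636 -.144 .15
```

```text
shift [ 0.0881  0.1842 -0.1169] turn 0.22 rpy [-1.7997e+02 -2.0000e-02  9.0220e+01] t 3.75
```

Emit:
{"op": "steer_hand", "data": {"deltas": [[0, 0, -0.2, 0, 0.03], [0, 0, -0.45, 0, 0.03], [0, 0, -0.75, 0, 0.03], [0, 0, -1, 0, 0.03], [0, 0, -1.2, 0, 0.03], [0, 0, -1.2, 0, 0.03]]}}

```text
time_s: 4.25
tool_pos: [0.4547, -0.2339, 0.157]
tool_rot: [179.6, 0.1, 90.2]
force: [1.1, -0.3, -1.1]
grip_width: 0.0367
grasp_force: 20.0
```

Emit:
{"op": "steer_hand", "data": {"deltas": [[0.2, 0.4, 0, 0, 0.03], [0.4, 0.8, 0, 0, 0.03], [0.6, 1.2, 0, 0, 0.03], [0.75, 1.55, 0, 0, 0.03], [0.85, 1.78, 0, 0, 0.03], [0.88, 1.84, 0, 0, 0.03], [0.88, 1.84, 0, 0, 0.03], [0.88, 1.84, 0, 0, 0.03]]}}

```text
time_s: 4.92
tool_pos: [0.6347, -0.1448, 0.1516]
tool_rot: [-179.8, 0.1, 90.2]
force: [0.2, -1.7, -1.1]
grip_width: 0.037
grasp_force: 20.0
```

```bash
python3 go.py .636 -.144 .08;python3 - <<'E'
from cell import env, optics, workorder, get_obs
import cv2
a=optics.read_camera("scene")["color"]; b=optics.read_camera("top")["color"]
cv2.imwrite("pics/h1.png",cv2.hconcat([cv2.resize(a[120:320,190:390],(400,400)),cv2.resize(b[70:270,280:480],(400,400))]))
E
```

```text
shift [0.0009 0.0016 0.0716] turn 0.2 rpy [-1.7981e+02  6.0000e-02  9.0200e+01] t 4.9167
```

View pics/h1.png

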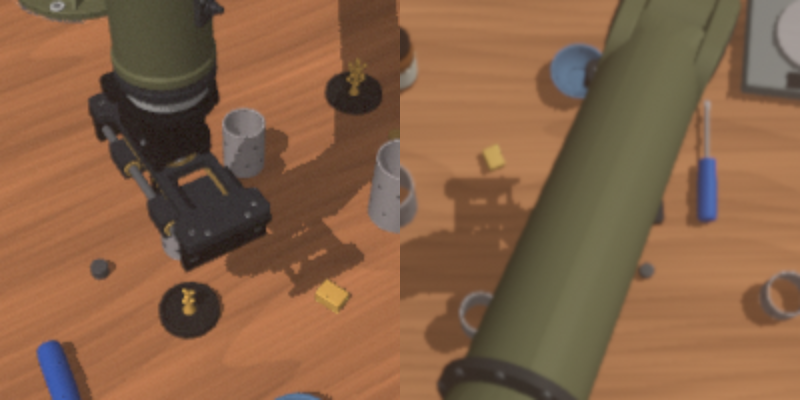

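The gripper hides most of the held flask. It shows at (175,240) of the crop, upright above the small base. I'll descend, then slow down for contact.

To row units: 0.08 m is 0.8, 0.07 m is 0.7, 0.2 degrees is 0.1.

Emit:
{"op": "steer_hand", "data": {"deltas": [[0.015, 0.013, 0, 0.1, 0.03], [0.015, 0.013, 0, 0.1, 0.03], [0.015, 0.013, 0.2, 0.1, 0.03], [0.015, 0.013, 0.4, 0.1, 0.03], [0.015, 0.013, 0.55, 0.1, 0.03], [0.015, 0.013, 0.7, 0.1, 0.03], [0.015, 0.013, 0.8, 0.1, 0.03], [0.015, 0.013, 0.8, 0.1, 0.03]]}}

```text
time_s: 5.68
tool_pos: [0.6356, -0.142, 0.0706]
tool_rot: [-179.8, -0.0, 90.0]
force: [-0.3, 0.5, -1.3]
grip_width: 0.0369
grasp_force: 20.0
```

Emit:
{"op": "steer_hand", "data": {"deltas": [[0, 0, 0.1, 0, 0.03], [0, 0, 0.18, 0, 0.03], [0, 0, 0.22, 0, 0.03], [0, 0, 0.25, 0, 0.03], [0, 0, 0.25, 0, 0.03], [0, 0, 0.25, 0, 0.03]]}}

```text
time_s: 6.18
tool_pos: [0.6374, -0.1426, 0.0483]
tool_rot: [180.0, -0.0, 90.0]
force: [0.3, -0.4, -0.6]
grip_width: 0.0369
grasp_force: 20.0
```

```bash
python3 go.py .636 -.143 .039
```

```text
shift [-0.0004 -0.0014  0.0093] turn 0.02 rpy [179.98  -0.    90.02] t 6.1833
```

Emit:
{"op": "steer_hand", "data": {"deltas": [[0, 0, 0.02, 0, 0.03], [0, 0, 0.04, 0, 0.03], [0, 0, 0.06, 0, 0.03], [0, 0, 0.065, 0, 0.03], [0, 0, 0.07, 0, 0.03], [0, 0, 0.07, 0, 0.03]]}}

```text
time_s: 6.68
tool_pos: [0.6372, -0.1425, 0.0411]
tool_rot: [-180.0, -0.0, 90.0]
force: [0.1, 0.2, -1.1]
grip_width: 0.0373
grasp_force: 20.0
```

Emit:
{"op": "steer_hand", "data": {"deltas": [[0, 0, 0.005, 0, 0.03], [0, 0, 0.01, 0, 0.03], [0, 0, 0.01, 0, 0.03], [0, 0, 0.01, 0, 0.03]]}}

```text
time_s: 7.02
tool_pos: [0.6373, -0.1425, 0.0402]
tool_rot: [180.0, -0.0, 90.0]
force: [0.4, 0.2, -1.1]
grip_width: 0.0369
grasp_force: 20.0
```

```bash
python3 go.py .636 -.143 .039
```

```text
shift [-0.0005 -0.0013  0.0012] turn 0.03 rpy [180.    -0.    90.03] t 7.0167
```

To row units: 0.001 m is 0.01, 0.0005 m is 0.005.

Emit:
{"op": "steer_hand", "data": {"deltas": [[0, 0, 0.005, 0, 0.03], [0, 0, 0.01, 0, 0.03], [0, 0, 0.01, 0, 0.03], [0, 0, 0.01, 0, 0.03]]}}

```text
time_s: 7.35
tool_pos: [0.6373, -0.1425, 0.0393]
tool_rot: [180.0, -0.0, 90.0]
force: [0.3, -0.9, -0.4]
grip_width: 0.0368
grasp_force: 20.0
```

Emit:
{"op": "steer_hand", "data": {"deltas": [[0, 0, 0.005, 0, 0.03], [0, 0, 0.01, 0, 0.03], [0, 0, 0.01, 0, 0.03], [0, 0, 0.01, 0, 0.03]]}}

```text
time_s: 7.68
tool_pos: [0.6374, -0.1426, 0.0392]
tool_rot: [180.0, -0.0, 90.0]
force: [-2.0, 0.6, 5.6]
grip_width: 0.0369
grasp_force: 20.0
```

Contact came at the expected height with 5.6 N. Releasing gently.

Emit:
{"op": "steer_hand", "data": {"deltas": [[0, 0, 0, 0, 0.037], [0, 0, 0, 0, 0.038], [0, 0, 0, 0, 0.04], [0, 0, 0, 0, 0.045], [0, 0, 0, 0, 0.055], [0, 0, 0, 0, 0.07], [0, 0, 0, 0, 0.087], [0, 0, 0, 0, 0.087]], "force": 20}}

```text
time_s: 8.35
tool_pos: [0.6373, -0.1425, 0.0381]
tool_rot: [-180.0, 0.0, 90.0]
force: [0.3, 0.4, -0.1]
grip_width: 0.0639
grasp_force: 0.0
```

Emit:
{"op": "steer_hand", "data": {"deltas": [[0, 0, 0, 0, 0.087], [0, 0, -0.2, 0, 0.087], [0, 0, -0.5, 0, 0.087], [0, 0, -0.8, 0, 0.087], [0, 0, -1.1, 0, 0.087], [0, 0, -1.4, 0, 0.087], [0, 0, -1.6, 0, 0.087], [0, 0, -1.6, 0, 0.087]]}}

```text
time_s: 9.02
tool_pos: [0.6398, -0.1437, 0.2037]
tool_rot: [179.5, 0.1, 90.0]
force: [1.1, 0.4, 0.2]
grip_width: 0.0867
grasp_force: 0.0
```

```bash
python3 go.py .4795 .0135 .17
```

```text
shift [ 0.1573 -0.1606  0.0322] turn 0.01 rpy [1.795e+02 6.000e-02 9.001e+01] t 9.0167
```

To row units: -0.159 m is -1.59, 0.157 m is 1.57.

Emit:
{"op": "steer_hand", "data": {"deltas": [[1.57, -1.59, 0, 0, 0.087], [1.57, -1.59, 0, 0, 0.087], [1.57, -1.59, 0, 0, 0.087], [1.57, -1.59, 0, 0, 0.087], [1.57, -1.59, 0.1, 0, 0.087], [1.57, -1.59, 0.2, 0, 0.087], [1.57, -1.59, 0.3, 0, 0.087], [1.57, -1.59, 0.3, 0, 0.087]]}}

```text
time_s: 9.68
tool_pos: [0.4763, 0.0151, 0.1661]
tool_rot: [-179.8, 0.0, 90.2]
force: [-0.4, -0.3, 0.6]
grip_width: 0.087
grasp_force: 0.0
```

```bash
python3 - <<'E'
from cell import env, optics, workorder, get_obs
from loc import *
ims=[]
for n,s,m in(("top",(378,165),(320,228)),("scene",(285,262),(312,191))):
    c=optics.read_camera(n); ims.append(c["color"][s[1]-50:s[1]+50,s[0]-50:s[0]+50])
    print(n,locate(c,"flask_small",s,z0=.006,R=25)[0])
cv2.imwrite("pics/s1.png",cv2.resize(cv2.hconcat(ims),(800,400)))
E
python3 go.py .4795 .0135 .053
```

```text
top [ 0.63859608 -0.14507661]
scene [ 0.64698724 -0.14575563]
shift [0.0003 0.0009 0.115 ] turn -0.06 rpy [-1.800e+02  6.000e-02  8.994e+01] t 9.7833
```

View pics/s1.png

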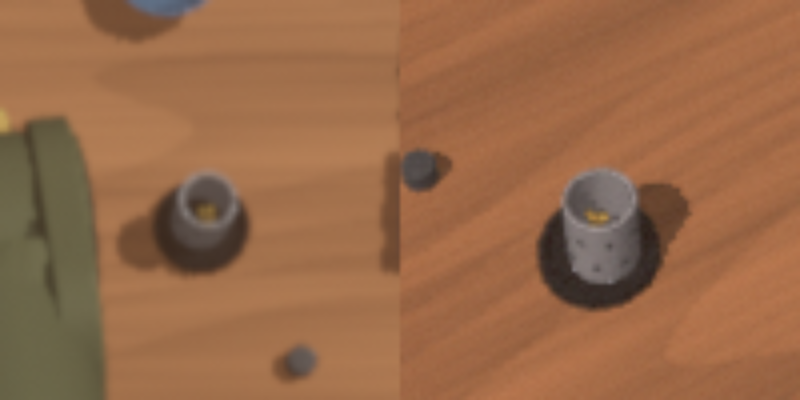

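The small flask stands upright in its rim, wax inside, at (205,210) and (600,225) of the crop. Next the medium flask.

To row units: 0.123 m is 1.23, 0.117 m is 1.17.

Emit:
{"op": "steer_hand", "data": {"deltas": [[0, 0.01, 0.3, 0, 0.087], [0, 0.01, 0.6, 0, 0.087], [0, 0.01, 0.85, 0, 0.087], [0, 0.01, 1.05, 0, 0.087], [0, 0.01, 1.17, 0, 0.087], [0, 0.01, 1.23, 0, 0.087], [0, 0.01, 1.23, 0, 0.087], [0, 0.01, 1.23, 0, 0.075]]}}

```text
time_s: 10.45
tool_pos: [0.4803, 0.0134, 0.0457]
tool_rot: [180.0, 0.1, 89.9]
force: [-0.4, 0.0, 0.1]
grip_width: 0.0848
grasp_force: 0.0
```

Emit:
{"op": "steer_hand", "data": {"deltas": [[0, 0, 0, 0, 0.06], [0, 0, 0, 0, 0.055], [0, 0, 0, 0, 0.05], [0, 0, 0, 0, 0.048], [0, 0, 0, 0, 0.045], [0, 0, 0, 0, 0.043], [0, 0, 0, 0, 0.043], [0, 0, 0, 0, 0.043]], "force": 25}}

```text
time_s: 11.12
tool_pos: [0.4789, 0.0146, 0.0454]
tool_rot: [-180.0, -0.0, 90.0]
force: [-2.1, 0.6, 5.6]
grip_width: 0.0511
grasp_force: 25.0
```

Emit:
{"op": "steer_hand", "data": {"deltas": [[0, 0, -0.2, 0, 0.04], [0, 0, -0.45, 0, 0.04], [0, 0, -0.75, 0, 0.04], [0, 0, -1, 0, 0.04], [0, 0, -1.2, 0, 0.04], [0, 0, -1.2, 0, 0.04]]}}

```text
time_s: 11.62
tool_pos: [0.482, 0.0147, 0.1688]
tool_rot: [179.6, -0.1, 90.0]
force: [1.6, -0.5, -2.6]
grip_width: 0.0511
grasp_force: 25.0
```

```bash
python3 go.py .4464 .2059 .165
```

```text
shift [ 0.1912 -0.0355  0.0041] turn 0.02 rpy [ 1.7958e+02 -1.5000e-01  9.0020e+01] t 11.6167
```

To row units: -0.006 m is -0.06, 0.192 m is 1.92.

Emit:
{"op": "steer_hand", "data": {"deltas": [[0.35, -0.06, 0, 0, 0.04], [0.75, -0.13, 0, 0, 0.04], [1.15, -0.2, 0, 0, 0.04], [1.5, -0.27, 0, 0, 0.04], [1.8, -0.32, 0, 0, 0.04], [1.91, -0.33, 0, 0, 0.04], [1.92, -0.33, 0, 0, 0.04], [1.92, -0.33, 0, 0, 0.04]]}}

```text
time_s: 12.28
tool_pos: [0.4457, 0.2058, 0.1639]
tool_rot: [-179.9, 0.1, 90.1]
force: [0.5, -0.2, -2.5]
grip_width: 0.0516
grasp_force: 25.0
```

Emit:
{"op": "steer_hand", "data": {"deltas": [[0, 0, 0, 0, 0.04], [0, 0, 0, 0, 0.04]]}}

```text
time_s: 12.45
tool_pos: [0.4466, 0.2043, 0.1648]
tool_rot: [-180.0, 0.0, 89.8]
force: [0.1, 0.6, -2.0]
grip_width: 0.051
grasp_force: 25.0
```

```bash
python3 go.py .4464 .207 .085
```

```text
shift [ 0.0028 -0.0002  0.0798] turn -0.16 rpy [-1.7998e+02  4.0000e-02  8.9840e+01] t 12.45
```

To row units: 0.095 m is 0.95, 0.088 m is 0.88.

Emit:
{"op": "steer_hand", "data": {"deltas": [[0.02, 0, 0, 0, 0.04], [0.02, 0, 0.2, 0, 0.04], [0.02, 0, 0.4, 0, 0.04], [0.02, 0, 0.6, 0, 0.04], [0.02, 0, 0.75, 0, 0.04], [0.02, 0, 0.88, 0, 0.04], [0.02, 0, 0.95, 0, 0.04], [0.02, 0, 0.95, 0, 0.04]]}}

```text
time_s: 13.12
tool_pos: [0.4453, 0.2072, 0.0689]
tool_rot: [-179.9, 0.1, 90.0]
force: [-0.5, 0.3, -2.1]
grip_width: 0.0512
grasp_force: 25.0
```

Emit:
{"op": "steer_hand", "data": {"deltas": [[0, 0, 0.05, 0, 0.04], [0, 0, 0.09, 0, 0.04], [0, 0, 0.12, 0, 0.04], [0, 0, 0.14, 0, 0.04], [0, 0, 0.14, 0, 0.04]]}}

```text
time_s: 13.53
tool_pos: [0.446, 0.2084, 0.0561]
tool_rot: [-180.0, 0.0, 90.0]
force: [0.3, 0.1, -1.7]
grip_width: 0.0514
grasp_force: 25.0
```

```bash
python3 go.py .4464 .207 .0514
```

```text
shift [-0.0014  0.0004  0.0047] turn 0.02 rpy [-179.99    0.     90.02] t 13.5333
```

Emit:
{"op": "steer_hand", "data": {"deltas": [[-0.01, 0, 0.01, 0, 0.04], [-0.01, 0, 0.02, 0, 0.04], [-0.01, 0, 0.03, 0, 0.04], [-0.01, 0, 0.03, 0, 0.04]]}}

```text
time_s: 13.87
tool_pos: [0.4461, 0.2074, 0.0531]
tool_rot: [180.0, -0.0, 90.0]
force: [0.7, 0.6, -1.7]
grip_width: 0.0511
grasp_force: 25.0
```

Emit:
{"op": "steer_hand", "data": {"deltas": [[0, 0, 0.005, 0, 0.04], [0, 0, 0.01, 0, 0.04], [0, 0, 0.01, 0, 0.04], [0, 0, 0.01, 0, 0.04]]}}

```text
time_s: 14.2
tool_pos: [0.4462, 0.2074, 0.0522]
tool_rot: [180.0, -0.0, 90.0]
force: [0.0, 0.1, -2.9]
grip_width: 0.0511
grasp_force: 25.0
```

Emit:
{"op": "steer_hand", "data": {"deltas": [[0, 0, 0.005, 0, 0.04], [0, 0, 0.01, 0, 0.04], [0, 0, 0.01, 0, 0.04]]}}

```text
time_s: 14.45
tool_pos: [0.4463, 0.2074, 0.0515]
tool_rot: [180.0, -0.0, 90.0]
force: [-0.1, -0.4, 0.9]
grip_width: 0.0514
grasp_force: 25.0
```

To row units: 0.0004 m is 0.004.

Emit:
{"op": "steer_hand", "data": {"deltas": [[0, 0, 0.004, 0, 0.04], [0, 0, 0.004, 0, 0.04]]}}

```text
time_s: 14.62
tool_pos: [0.4463, 0.2075, 0.0514]
tool_rot: [-180.0, -0.0, 90.0]
force: [-2.0, -1.1, 6.4]
grip_width: 0.0512
grasp_force: 25.0
```

Emit:
{"op": "steer_hand", "data": {"deltas": [[0, 0, 0, 0, 0.0505], [0, 0, 0, 0, 0.0515], [0, 0, 0, 0, 0.053], [0, 0, 0, 0, 0.058], [0, 0, 0, 0, 0.068], [0, 0, 0, 0, 0.087], [0, 0, 0, 0, 0.087], [0, 0, 0, 0, 0.087]], "force": 25}}

```text
time_s: 15.28
tool_pos: [0.4462, 0.2074, 0.0507]
tool_rot: [180.0, -0.0, 90.0]
force: [0.0, -0.2, 0.7]
grip_width: 0.0768
grasp_force: 0.0
```

Emit:
{"op": "steer_hand", "data": {"deltas": [[0, 0, 0, 0, 0.087], [0, 0, -0.2, 0, 0.087], [0, 0, -0.5, 0, 0.087], [0, 0, -0.8, 0, 0.087], [0, 0, -1.1, 0, 0.087], [0, 0, -1.3, 0, 0.087], [0, 0, -1.4, 0, 0.087], [0, 0, -1.4, 0, 0.087]]}}

```text
time_s: 15.95
tool_pos: [0.4474, 0.2081, 0.193]
tool_rot: [179.8, -0.2, 90.0]
force: [-0.0, 0.9, -0.7]
grip_width: 0.0869
grasp_force: 0.0
```

```bash
python3 go.py .638 .1268 .19
```

```text
shift [-0.0814  0.1905  0.0034] turn 0.03 rpy [179.8   -0.18  90.03] t 15.95
```

To row units: 0.191 m is 1.91, -0.08 m is -0.8.

Emit:
{"op": "steer_hand", "data": {"deltas": [[-0.8, 1.91, 0, 0, 0.087], [-0.8, 1.91, 0, 0, 0.087], [-0.8, 1.91, 0, 0, 0.087], [-0.8, 1.91, 0, 0, 0.087], [-0.8, 1.91, 0, 0, 0.087], [-0.8, 1.91, 0, 0, 0.087], [-0.8, 1.91, 0, 0, 0.087], [-0.8, 1.91, 0, 0, 0.087]]}}

```text
time_s: 16.62
tool_pos: [0.6359, 0.1273, 0.1884]
tool_rot: [-179.8, 0.1, 90.0]
force: [-0.1, 0.8, -0.5]
grip_width: 0.0872
grasp_force: 0.0
```

```bash
python3 - <<'E'
from cell import env, optics, workorder, get_obs
import cv2
a=optics.read_camera("scene")["color"]; b=optics.read_camera("top")["color"]
cv2.imwrite("pics/m1.png",cv2.resize(cv2.hconcat([b[190:290,196:296],a[100:200,317:417]]),(800,400)))
E
python3 go.py .638 .1268 .058
```

```text
shift [-0.002   0.0025  0.1321] turn 0.12 rpy [-1.799e+02 -5.000e-02  9.012e+01] t 16.7167
```

View pics/m1.png

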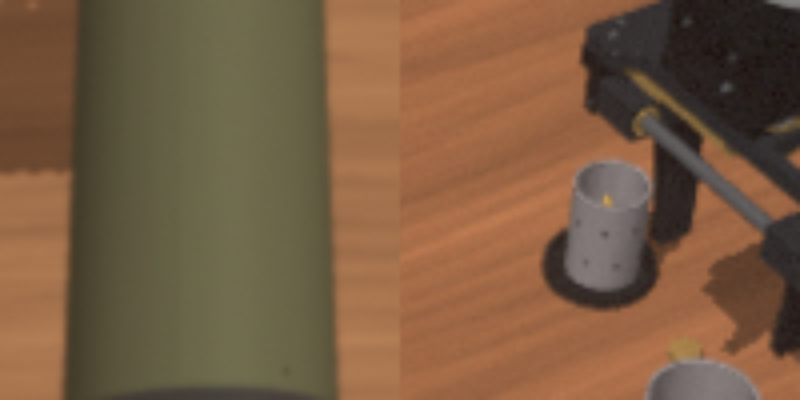

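The medium flask stands upright inside its rim, at (610,230) of the crop. Next the large flask.

To row units: 0.132 m is 1.32, 0.123 m is 1.23.

Emit:
{"op": "steer_hand", "data": {"deltas": [[-0.01, 0.02, 0, 0, 0.087], [-0.01, 0.02, 0.2, 0, 0.087], [-0.01, 0.02, 0.5, 0, 0.087], [-0.01, 0.02, 0.8, 0, 0.087], [-0.01, 0.02, 1.05, 0, 0.087], [-0.01, 0.02, 1.23, 0, 0.087], [-0.01, 0.02, 1.32, 0, 0.087], [-0.01, 0.02, 1.32, 0, 0.087]]}}

```text
time_s: 17.38
tool_pos: [0.6373, 0.1273, 0.0571]
tool_rot: [-179.8, 0.0, 90.1]
force: [-0.6, 0.2, -0.0]
grip_width: 0.087
grasp_force: 0.0
```

Emit:
{"op": "steer_hand", "data": {"deltas": [[0, 0, 0, 0, 0.075], [0, 0, 0, 0, 0.07], [0, 0, 0, 0, 0.065], [0, 0, 0, 0, 0.062], [0, 0, 0, 0, 0.06], [0, 0, 0, 0, 0.056], [0, 0, 0, 0, 0.056], [0, 0, 0, 0, 0.056]], "force": 30}}

```text
time_s: 18.05
tool_pos: [0.6386, 0.1267, 0.0599]
tool_rot: [-179.9, -0.1, 90.0]
force: [-5.2, -0.7, 6.0]
grip_width: 0.0645
grasp_force: 30.0
```

```bash
python3 go.py .638 .1268 .19
```

```text
shift [ 0.0002 -0.0008 -0.1301] turn 0.02 rpy [-1.7993e+02 -5.0000e-02  9.0020e+01] t 18.05
```

Emit:
{"op": "steer_hand", "data": {"deltas": [[0, 0, -0.1, 0, 0.056], [0, 0, -0.3, 0, 0.056], [0, 0, -0.6, 0, 0.056], [0, 0, -0.9, 0, 0.056], [0, 0, -1.15, 0, 0.056], [0, 0, -1.3, 0, 0.056], [0, 0, -1.3, 0, 0.056], [0, 0, -1.3, 0, 0.056]]}}

```text
time_s: 18.72
tool_pos: [0.6396, 0.1264, 0.1894]
tool_rot: [179.9, -0.0, 90.0]
force: [-0.2, -0.5, -3.4]
grip_width: 0.0646
grasp_force: 30.0
```

```bash
python3 go.py .511 .433 .19
```

```text
shift [ 0.3066 -0.1286 -0.0007] turn 0.02 rpy [ 1.7989e+02 -3.0000e-02  9.0020e+01] t 18.7167
```

Emit:
{"op": "steer_hand", "data": {"deltas": [[0.2, -0.08, 0, 0, 0.056], [0.5, -0.21, 0, 0, 0.056], [0.85, -0.36, 0, 0, 0.056], [1.2, -0.5, 0, 0, 0.056], [1.55, -0.65, 0, 0, 0.056], [1.9, -0.8, 0, 0, 0.056], [2.2, -0.92, 0, 0, 0.056], [2.4, -1, 0, 0, 0.056]]}}

```text
time_s: 19.38
tool_pos: [0.5352, 0.3709, 0.186]
tool_rot: [-179.8, 0.0, 90.3]
force: [-0.1, 1.4, -3.4]
grip_width: 0.0643
grasp_force: 30.0
```

Emit:
{"op": "steer_hand", "data": {"deltas": [[0.2, -0.08, 0, 0, 0.056], [0.4, -0.17, 0, 0, 0.056], [0.55, -0.23, 0, 0, 0.056], [0.63, -0.26, 0, 0, 0.056], [0.66, -0.275, 0, 0, 0.056], [0.66, -0.275, 0, 0, 0.056], [0.66, -0.275, 0, 0, 0.056]]}}

```text
time_s: 19.97
tool_pos: [0.5125, 0.4307, 0.1885]
tool_rot: [180.0, 0.1, 89.9]
force: [0.6, -0.6, -3.2]
grip_width: 0.0644
grasp_force: 30.0
```

```bash
python3 go.py .511 .433 .10
```

```text
shift [ 0.0025 -0.0015  0.0885] turn -0.09 rpy [1.7997e+02 8.0000e-02 8.9910e+01] t 19.9667
```

To row units: 0.105 m is 1.05, 0.097 m is 0.97.

Emit:
{"op": "steer_hand", "data": {"deltas": [[0.02, -0.01, 0, 0, 0.056], [0.02, -0.01, 0.15, 0, 0.056], [0.02, -0.01, 0.35, 0, 0.056], [0.02, -0.01, 0.6, 0, 0.056], [0.02, -0.01, 0.8, 0, 0.056], [0.02, -0.01, 0.97, 0, 0.056], [0.02, -0.01, 1.05, 0, 0.056], [0.02, -0.01, 1.05, 0, 0.056]]}}

```text
time_s: 20.63
tool_pos: [0.51, 0.4325, 0.0817]
tool_rot: [-179.9, 0.2, 89.9]
force: [-0.4, -0.6, -3.3]
grip_width: 0.0643
grasp_force: 30.0
```

Emit:
{"op": "steer_hand", "data": {"deltas": [[0, 0, 0.04, 0, 0.056], [0, 0, 0.08, 0, 0.056], [0, 0, 0.11, 0, 0.056], [0, 0, 0.125, 0, 0.056], [0, 0, 0.125, 0, 0.056]]}}

```text
time_s: 21.05
tool_pos: [0.5105, 0.4345, 0.0714]
tool_rot: [180.0, -0.0, 90.0]
force: [0.1, -0.7, -3.7]
grip_width: 0.0642
grasp_force: 30.0
```

```bash
python3 go.py .511 .433 .0655
```

```text
shift [-0.0015  0.0005  0.0059] turn 0.03 rpy [ 1.7999e+02 -1.0000e-02  9.0030e+01] t 21.05
```

Emit:
{"op": "steer_hand", "data": {"deltas": [[-0.01, 0, 0.01, 0, 0.056], [-0.01, 0, 0.02, 0, 0.056], [-0.01, 0, 0.03, 0, 0.056], [-0.01, 0, 0.035, 0, 0.056], [-0.01, 0, 0.035, 0, 0.056]]}}

```text
time_s: 21.47
tool_pos: [0.5104, 0.4334, 0.0677]
tool_rot: [-180.0, 0.0, 90.0]
force: [0.2, -1.1, -3.3]
grip_width: 0.0645
grasp_force: 30.0
```

Emit:
{"op": "steer_hand", "data": {"deltas": [[0, 0, 0.005, 0, 0.056], [0, 0, 0.01, 0, 0.056], [0, 0, 0.01, 0, 0.056]]}}

```text
time_s: 21.72
tool_pos: [0.5105, 0.4334, 0.0667]
tool_rot: [-180.0, 0.0, 90.0]
force: [-0.2, -0.8, -4.0]
grip_width: 0.0645
grasp_force: 30.0
```

Emit:
{"op": "steer_hand", "data": {"deltas": [[0, 0, 0.005, 0, 0.056], [0, 0, 0.01, 0, 0.056], [0, 0, 0.01, 0, 0.056]]}}

```text
time_s: 21.97
tool_pos: [0.5106, 0.4335, 0.066]
tool_rot: [180.0, -0.0, 90.0]
force: [-0.1, 0.6, -1.6]
grip_width: 0.0643
grasp_force: 30.0
```

To row units: 0.0006 m is 0.006, 0.0004 m is 0.004.

Emit:
{"op": "steer_hand", "data": {"deltas": [[0, 0, 0.004, 0, 0.056], [0, 0, 0.006, 0, 0.056], [0, 0, 0.006, 0, 0.056]]}}

```text
time_s: 22.22
tool_pos: [0.5107, 0.4334, 0.0659]
tool_rot: [180.0, -0.0, 90.0]
force: [-1.3, -0.8, 3.1]
grip_width: 0.0645
grasp_force: 30.0
```

Emit:
{"op": "steer_hand", "data": {"deltas": [[0, 0, 0.003, 0, 0.056], [0, 0, 0.003, 0, 0.056]]}}

```text
time_s: 22.38
tool_pos: [0.5106, 0.4335, 0.0659]
tool_rot: [180.0, -0.0, 90.0]
force: [-2.2, -2.3, 5.0]
grip_width: 0.0642
grasp_force: 30.0
```

Contact. Releasing, lifting and moving clear.

Emit:
{"op": "steer_hand", "data": {"deltas": [[0, 0, 0, 0, 0.064], [0, 0, 0, 0, 0.065], [0, 0, 0, 0, 0.067], [0, 0, 0, 0, 0.073], [0, 0, 0, 0, 0.08], [0, 0, 0, 0, 0.087], [0, 0, 0, 0, 0.087], [0, 0, 0, 0, 0.087]]}}

```text
time_s: 23.05
tool_pos: [0.5106, 0.4335, 0.0648]
tool_rot: [180.0, -0.0, 90.0]
force: [-0.9, 0.1, -0.7]
grip_width: 0.0855
grasp_force: 0.0
```

Emit:
{"op": "steer_hand", "data": {"deltas": [[0, 0, 0, 0, 0.087], [0, 0, -0.2, 0, 0.087], [0, 0, -0.5, 0, 0.087], [0, 0, -0.8, 0, 0.087], [0, 0, -1.1, 0, 0.087], [0, 0, -1.3, 0, 0.087], [0, 0, -1.4, 0, 0.087], [0, 0, -1.4, 0, 0.087]]}}

```text
time_s: 23.72
tool_pos: [0.5117, 0.4342, 0.2077]
tool_rot: [179.8, -0.2, 90.0]
force: [0.3, -0.1, -0.0]
grip_width: 0.0867
grasp_force: 0.0
```

Emit:
{"op": "steer_hand", "data": {"deltas": [[-3.3, 0, -0.2, 0, 0.087], [-3.3, 0, -0.2, 0, 0.087], [-3.3, 0, -0.2, 0, 0.087], [-3.3, 0, -0.2, 0, 0.087], [-3.3, 0, -0.2, 0, 0.087], [-3.3, 0, -0.2, 0, 0.087], [-3.3, 0, -0.2, 0, 0.087], [-3.3, 0, -0.2, 0, 0.087]]}}

```text
time_s: 24.38
tool_pos: [0.5093, 0.1008, 0.2231]
tool_rot: [-179.9, 0.1, 90.0]
force: [0.3, -0.7, -0.4]
grip_width: 0.0873
grasp_force: 0.0
```

Emit:
{"op": "steer_hand", "data": {"deltas": [[-2, 0, 0, 0, 0.087], [-2, 0, 0, 0, 0.087], [-2, 0, 0, 0, 0.087], [-2, 0, 0, 0, 0.087], [-2, 0, 0, 0, 0.087], [-2, 0, 0, 0, 0.087], [-2, 0, 0, 0, 0.087]]}}

```text
time_s: 24.97
tool_pos: [0.5095, -0.0988, 0.2235]
tool_rot: [-179.9, 0.0, 89.7]
force: [-0.5, 0.5, 0.0]
grip_width: 0.0867
grasp_force: 0.0
```

```bash
python3 - <<'E'
from cell import env, optics, workorder, get_obs
import cv2
a=optics.read_camera("scene")["color"]; b=optics.read_camera("top")["color"]
A=cv2.resize(a[100:320,180:500],(800,550)); cv2.imwrite("pics/e1.png",A)
cv2.imwrite("pics/e2.png",cv2.resize(b[130:290,130:450],(800,400)))
E
```

```text
(no output)
```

View pics/e1.png

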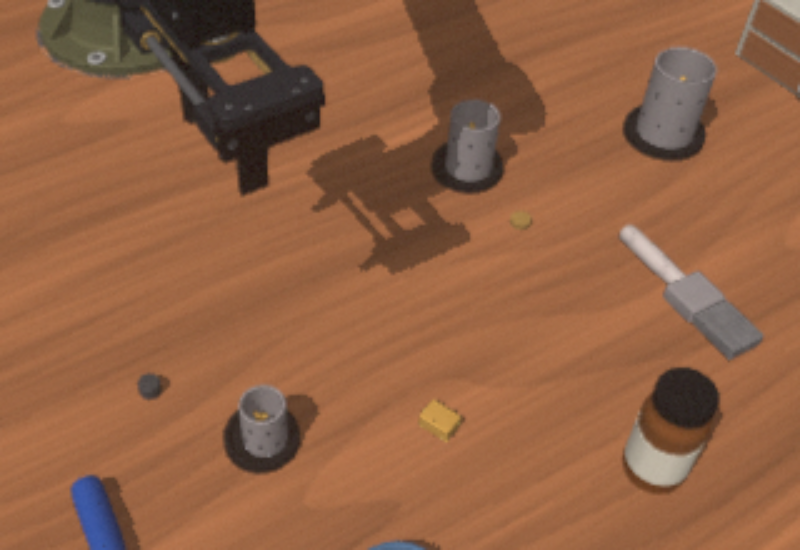

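View pics/e2.png

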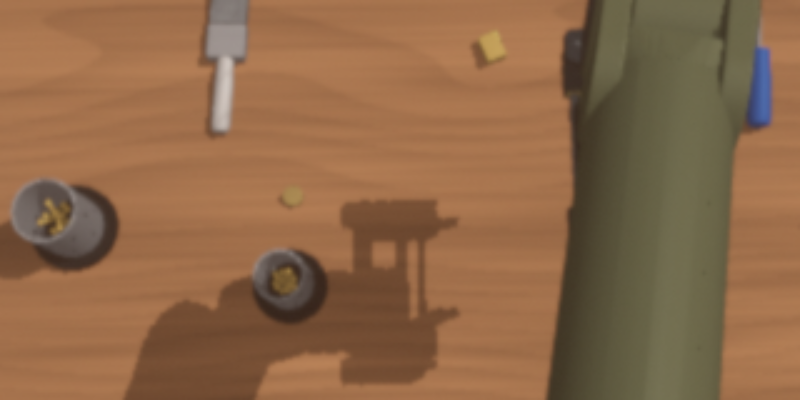

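All three flasks stand upright in their rims with the wax inside: large (675,100), medium (473,140) and small (263,420) in the scene crop. The arm is clear and the squat flask was never approached.

```bash
python3 -c "
from cell import env, optics, workorder, get_obs
print(workorder.sign_off())"
```

```text
the job is handed in; nothing more can be done
None
```

The small, medium and large flasks were lowered in that order over their own wax trees; in the final pictures each stands upright inside its rim, the squat flask was left alone, and the job was handed in at about 25 s.

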